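Fit the S-hook to the chopping board

ROBOT

A 7-joint arm with a two-finger parallel gripper is mounted at the origin on a cart in front of the work surface, level with it; the furniture and walls round the work are solid. World frame = base frame: x ahead of the robot, y to its left, z up, the work surface at z = 0. Lengths are in m, angles in rad, forces in N, time in s.
With the tool pointing down it reaches from about 0.425 to 0.925 m from the base axis. Payload 6.8 kg.
Tool frame: the origin (TCP) lies midway between the tips of the shut fingers; the grasp point (between the pads) lies bot.grip_point_offset behind it (bot.grip_point_offset is the distance from the TCP to the grasp point, in m); z points along the fingers, y is the line along which they close (so a half turn about z gives the same grasp; the last joint's range is limited). The gripper opens to 85 mm and grips with 20 to 120 N. Pads are 22 mm wide; open, the fingers measure 114 mm over their backs; the gripper's body (76 mm by 85 mm) begins 54 mm behind the grasp point. The pads swing forward as they close: fully open they stand 13 mm farther back than shut.
Start: joints at [1.045, 0.477, 0.022, 1.555, -0.011, 1.109, -0.083], TCP at [0.274, -0.617, 0.231] pointing down, gripper open.
Joint ranges: [-2.96, 2.96], [-0.34, 2.1], [-1.41, 1.46], [0.24, 2.44], [-1.37, 4.51], [0.17, 1.92], [-2.96, 2.96]. Speed limits (rad/s): [2.39, 2.39, 3.14, 3.14, 3.14, 3.14, 3.14].

INTERFACE

Orientations are given as a unit quaternion [w, x, y, z].
In Python, from station import get_obs, cams, job, bot gives the robot as it stands.
- The arm moves only by the tool arm_command, never from a script. Its argument "rows" is a list that holds one entry, the list of rows, each a list of 5 numbers: the finger opening in mm, from 0 to 85.4, then the shift along the world's x, y, z in units of 60 mm (1.0 is 60 mm), then the turn about the world's z in units of 0.08 rad (1.0 is 0.08 rad). In form: [[[grip, x, y, z, turn], ...]]. A call has exactly 10 rows; each row shifts and turns the commanded pose from where the row before left it; what a row does not reach is not made up. A row lasts 1/8 s, in which the tool goes at most 62.5 mm and 10.7 degrees, less where a joint would pass 70% of its speed; a pose out of reach is approached as far as the arm can. A call with a number of a shift or a turn outside -1 to 1 is refused whole. A call with a gripper value outside its range is refused whole. The fingers move at their own pace and stop on an object; "newtons" is the grip in N (left out, the last holds). Time passes only in rows, so rows that do not move let the fingers close, or fill a call up. It gives the time, the measured TCP pose, the force, the opening and the grip force at its end, in the units of the state.
- get_obs(): the state, without advancing time (a new reading comes with each control period).
- cams.read_camera(name): name is "side" or "top"; returns the picture (400x640x3 uint8, red, green, blue); there is no depth.
- cams.camera_params(name): a dict with "K" (3x3 intrinsics, pixels), "k1" (the pictures are not rectified: a ray, as slopes to the right and down, at radius r is drawn at 1 + k1 r^2 times it, then the intrinsics apply), "extrinsics" (4x4, takes a point from camera to world coordinates). Camera axes: x right, y down, z forward; pixel columns grow to the right and rows downward; lengths in m; the calibration is good to about 2 mm. A picture is of the moment at which its call begins. camera_params takes no time and is no camera call.
- job.hand_in(): hands the job in; it is judged then, once.
The state is a dict: "t": time; "q": joint angles; "joint_vel": joint speeds; "joint_torque": joint torques, N m; "eef_pos": TCP position; "tool_rot": TCP orientation; "contact_force": force on the tool from outside, world axes, zero at the start; "torque": the same for the moment, N m; "gripper_width": opening from 0.0 (shut) to 1.0 (fully open); "grasp_force": force on a finger pad.
Only numpy, scipy, OpenCV 4.12 (cv2) and the standard library are available. Lean on these libraries where they do the work, as an engineer would, in place of code of your own. Each camera call takes 0.05 s, during which the arm holds its last target. There are 200 camera calls.

TASK

Put the S-hook with the red grip through the hole in the handle of the small red chopping board, so that it hangs there from the end of the handle, ready for hanging the board up. Leave the green hook on its wooden bar.

Things in the scene. Friction and masses are not known exactly. Their poses are not given: they have to be found in the camera images.
- red_hook_grip (a point): Centre of the red grip of the S-hook to use: an upright block, 22 (hook x) x 10 (y) x 34 mm (z, up), on top of the hook's upper bend; pinch it from above across the 10 mm. Steel wire 7 mm, 60 g, flat in the hook's x-z plane, 118 mm high. The bend is an inverted U, 29 mm clear between legs, wire centre 19 mm below this point; the hook's lowest point is 101.5 mm below it.
- red_hook_tip (a point): Lower end of the red hook's free leg: 18 mm along hook +x and 64.5 mm below the grip centre; same axes. The long stem is at hook x = -18 mm, ending in a small loop out to x = -43 mm. The hook starts upright astride a fixed wooden bar (20 mm wide, top at z = 120 mm, along hook y) and comes off straight up; lift it 50 mm or more before moving sideways.
- red_board_hole (a point): Centre of the hole (28 mm, right through) in the red board's handle, at its upper face; z up. Board 100 x 84 mm, 9 mm thick, held level in a wire stand that stays put, upper face at z = 119 mm; a green one stands near. The handle, 56 mm wide, juts out along board -x and ends 22 mm beyond this point. With axes parallel, the hook's free leg goes straight down the hole while its stem passes outside the end.
- green_hook_grip (a point): Centre of the green grip of another S-hook of the same shape and size, hanging on the same wooden bar 120 to 150 mm from the red one. Not to be used.

How it is judged:
At the end, for the whole second after the job is handed in: The red-gripped hook hangs released and at rest in the hole of the red board: free leg end 15 mm or more below the upper face and within 30 mm of the hole in x and y, grip 8 to 40 mm above the face, within 50 mm of the hole, leaning under 45 degrees; the green hook has not moved over 30 mm (z of red_hook_tip in the frame of red_board_hole between -0.06 and -0.015 m and x of red_hook_tip in the frame of red_board_hole between -0.03 and 0.035 m and y of red_hook_tip in the frame of red_board_hole between -0.035 and 0.035 m and z of red_hook_grip in the frame of red_board_hole between 0.008 and 0.04 m and horizontal distance between red_hook_grip and red_board_hole below 0.05 m and angle between red_hook_grip's own z axis and vertical below 0.8 rad and linear speed of red_hook below 0.03 m/s); the robot touches nothing.
It fails at once if the green hook is moved more than 30 mm (distance of green_hook_grip from where it was at the start of the episode above 0.03 m).
It also fails if it takes over 38 s, if anything falls off the work surface, if the arm or the gripper's body presses on something with over 40 N, if the wrist force passes 120 N, or if a joint passes its speed limit or range.

## Working session

There is one attempt and no reset: what is moved stays moved. The work goes in short steps, Python scripts to look and compute and a tool call to move; the robot and the scene stay as the last step left them, time stands still between calls to the robot, and variables do not carry over. Pictures are saved under pics/ and viewed, at most 10 in all, crops included, and the job is handed in when it is done.

Besides the shell and the picture viewer there is one more tool, called after ">>>" as name([rows], argument=value, ...), one row to a line, values as JSON. arm_command: Moves the arm, as the interface text tells. Its arguments: {"type":"object","properties":{"rows":{"type":"array"},"newtons":{"type":"number"}},"required":["rows"]}

```bash
mkdir -p pics
python3 - <<'E'
from station import get_obs,cams,bot
import cv2,numpy as np
o=get_obs();print({k:np.round(o[k],3) for k in('t','eef_pos','tool_rot','gripper_width','contact_force')},bot.grip_point_offset)
for n in('top','side'):
    im=cams.read_camera(n);cv2.imwrite(f'pics/{n}0.png',im[:,:,::-1]);np.save(f'pics/{n}0.npy',im)
    p=cams.camera_params(n);print(n,p['K'],p['k1'],np.round(p['extrinsics'],3))
E
```

```text
{'t': np.float64(0.0), 'eef_pos': array([ 0.274, -0.616,  0.23 ]), 'tool_rot': array([-0.001,  0.978,  0.207, -0.   ]), 'gripper_width': np.float64(0.999), 'contact_force': array([ 0.107,  0.583, -0.167])} 0.0187
top [[514.5095151    0.         320.33690284]
 [  0.         514.5095151  200.19652802]
 [  0.           0.           1.        ]] -0.10849212591728047 [[-2.00e-02 -9.95e-01  1.01e-01  3.63e-01]
 [-1.00e+00  2.00e-02 -1.00e-03 -2.80e-02]
 [-1.00e-03 -1.01e-01 -9.95e-01  1.30e+00]
 [ 0.00e+00  0.00e+00  0.00e+00  1.00e+00]]
side [[460.43033094   0.         327.7526311 ]
 [  0.         460.43033094 193.36797782]
 [  0.           0.           1.        ]] -0.08470209289622259 [[-0.955 -0.101  0.28   0.169]
 [-0.297  0.369 -0.88   0.913]
 [-0.015 -0.924 -0.383  0.58 ]
 [ 0.     0.     0.     1.   ]]
```

View pics/top0.png

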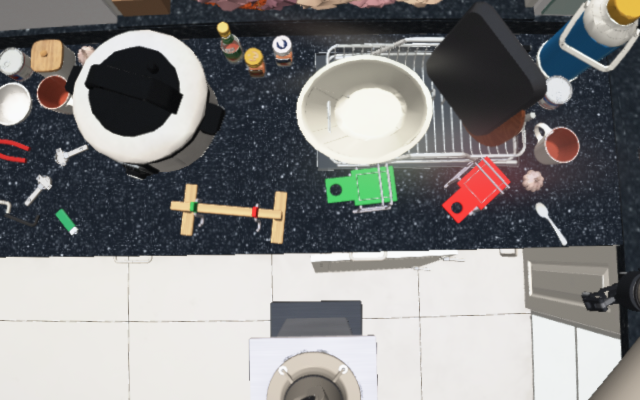

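View pics/side0.png

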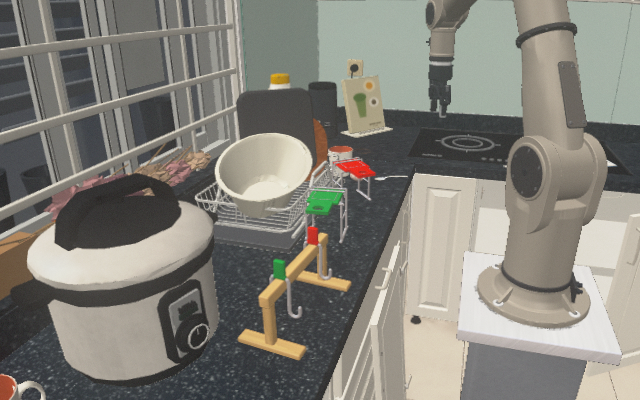

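The top view shows the red grip at (255,211), the green grip at (193,207), the red board at (475,190) and its hole at about (460,204). In the side view the red grip is at (313,236), the green grip at (280,270) and the red board at (355,170).

```bash
cat > h.py <<'E'
import numpy as np,cv2
from station import cams
P={n:cams.camera_params(n) for n in('top','side')}
def ray(n,uv):
    p=P[n];K=p['K'];d=np.array([(uv[0]-K[0,2])/K[0,0],(uv[1]-K[1,2])/K[1,1]]);s=d.copy()
    for _ in range(20): s=d/(1+p['k1']*(s@s))
    E=p['extrinsics'];v=E[:3,:3]@np.r_[s,1];return E[:3,3],v/np.linalg.norm(v)
def onz(n,uv,z):
    c,v=ray(n,uv);return c+v*(z-c[2])/v[2]
def tri(a,b):
    c1,v1=ray('top',a);c2,v2=ray('side',b)
    t=np.linalg.lstsq(np.c_[v1,-v2],c2-c1,rcond=None)[0]
    p,q=c1+t[0]*v1,c2+t[1]*v2;return (p+q)/2,np.linalg.norm(p-q)
def proj(n,X):
    p=P[n];E=p['extrinsics'];x=E[:3,:3].T@(np.asarray(X)-E[:3,3]);s=x[:2]/x[2];s=s*(1+p['k1']*(s@s))
    return p['K'][:2,:2]@s+p['K'][:2,2]
def mask(im,col):
    r,g,b=[im[...,i].astype(int) for i in range(3)]
    m=(r>110)&(g<75)&(b<75) if col=='red' else (g>90)&(r<70)&(b<110)
    return m.astype(np.uint8)
def blobs(m,box,amin=15):
    x0,y0,x1,y1=box;k,l,s,c=cv2.connectedComponentsWithStats(np.ascontiguousarray(m[y0:y1,x0:x1]))
    return [(c[i]+[x0,y0],s[i]+np.array([x0,y0,0,0,0])) for i in range(1,k) if s[i][4]>=amin]
E
python3 - <<'E'
from h import *
T=np.load('pics/top0.npy');S=np.load('pics/side0.npy')
for n,im,bs in(('top',T,[('red',(240,195,275,225)),('green',(180,195,205,220)),('red',(430,150,520,230))]),('side',S,[('red',(295,215,330,255)),('green',(265,250,295,290)),('red',(325,150,385,195))])):
    for c,b in bs:
        for q in blobs(mask(im,c),b): print(n,c,np.round(q[0],1),q[1])
a=cv2.resize(T[150:230,430:520],None,fx=6,fy=6,interpolation=cv2.INTER_CUBIC)
b=cv2.resize(S[150:205,325:385],None,fx=8,fy=8,interpolation=cv2.INTER_CUBIC)[:,:,:]
c=cv2.resize(T[190:230,235:280],None,fx=5,fy=5,interpolation=cv2.INTER_CUBIC)
d=cv2.resize(S[215:295,285:335],None,fx=4,fy=4,interpolation=cv2.INTER_CUBIC)
pad=lambda x:cv2.copyMakeBorder(x,0,480-x.shape[0],0,0,cv2.BORDER_CONSTANT)
cv2.imwrite('pics/crop1.png',cv2.resize(np.hstack([pad(a[:480]),pad(b)])[:,:,::-1],(800,380)))
E
```

```text
top red [254.7 211.8] [252 206   7  12  51]
top red [502.7 174.3] [493 165  18  19  73]
top red [497.2 180.7] [494 178   7   7  23]
top red [481.6 188.2] [468 180  27  21 314]
top red [464.2 202.7] [442 182  58  41 793]
top red [502.6 186.7] [501 185   4   5  15]
side red [312.5 235.1] [307 226  11  19 172]
side green [278.7 268.4] [273 258  13  22 234]
side red [357.4 168.7] [336 160  40  18 382]
```

View pics/crop1.png

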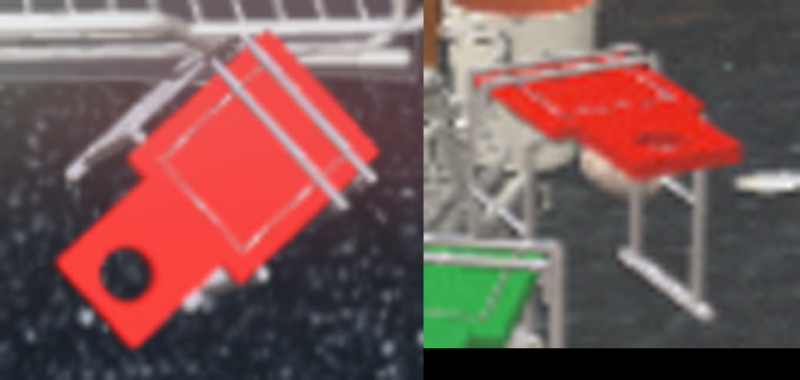

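The crop shows the hole clearly in both views: top at about (457,207), side at about (363,172). Next I fit it, plus the handle axis and the bar direction.

Run:
```python
from h import *
T=np.load('pics/top0.npy');S=np.load('pics/side0.npy')
def hole(im,box):
    x0,y0,x1,y1=box;m=mask(im,'red')[y0:y1,x0:x1].copy()
    cs,h=cv2.findContours(m,cv2.RETR_CCOMP,cv2.CHAIN_APPROX_NONE)
    return [(np.round(np.array([M['m10'],M['m01']])/M['m00']+[x0,y0],2),M['m00']) for c,q in zip(cs,h[0]) if q[3]>=0 for M in[cv2.moments(c)] if M['m00']>8]
print(hole(T,(430,150,520,230)),hole(S,(325,150,385,195)))
# side hole is low-contrast: darkness-weighted centroid
w=np.clip(190-S[167:177,355:371,0].astype(float),0,None);print(S[167:178,352:376,0])
ht=hole(T,(430,150,520,230));
ht=max(ht,key=lambda a:a[1])[0] if ht else np.array([457,207.2])
X,e=tri(ht,(362.7,171.8));print('hole tri',X,e,'onz',onz('top',ht,.119))
# board axis from minAreaRect of whole red mask (on plane)
m=np.argwhere(mask(T,'red')[150:230,430:520])[:,::-1]+[430,150]
pts=np.array([onz('top',p,.119)[:2] for p in m],np.float32)
r=cv2.minAreaRect(pts*1000);print('rect',r);print('handle corners',[onz('top',p,.119)[:2] for p in((442.1,205.3),(458.3,223.2))])
for nm,a,b in(('red',(254.7,211.8),(312.5,235.1)),('green',None,(278.7,268.4))):
    if a is None:
        q=[c for c in blobs(mask(T,'green'),(180,195,205,220),5)];print(q)
        g=T[195:220,180:205];a=q[0][0] if q else (193,207)
    print(nm,tri(a,b),onz('top',a,.1425))
# bar edges: wood colour
hsv=cv2.cvtColor(T,cv2.COLOR_RGB2HSV);w=cv2.inRange(hsv,(12,60,110),(28,200,255))
ps=[]
for u in range(203,248):
    v=np.flatnonzero(w[195:225,u])
    if len(v)>3: ps.append(onz('top',(u,195+np.median(v)),.12)[:2])
l=cv2.fitLine(np.array(ps,np.float32),cv2.DIST_HUBER,0,.001,.001).ravel();print('bar',l,np.degrees(np.arctan2(l[1],l[0])),len(ps))
```

```text
[(array([456.39, 207.31]), 96.5)] [(array([362.78, 164.63]), 8.5)]
[[226 211 210 231 233 235 234 234 235 233 232 234 233 233 228 214 187 129
   75  70  76  68  69  63]
 [233 234 234 233 234 234 234 233 234 233 234 233 234 234 233 234 215 166
  100  73  73  69  65  69]
 [233 234 234 235 233 234 233 233 233 234 232 233 232 233 234 233 234 224
  161  98  73  67  69  64]
 [233 234 234 234 232 234 232 231 225 224 221 222 224 232 234 234 233 234
  233 190 117  78  68  67]
 [221 230 233 234 234 234 224 188 168 175 181 178 182 192 215 233 234 233
  233 233 215 154 105  74]
 [201 208 228 232 233 234 213 177 175 183 181 182 185 198 206 210 225 233
  233 231 232 232 210 117]
 [203 203 209 222 231 234 233 234 227 215 204 209 198 216 222 229 232 229
  224 213 210 198 178 136]
 [218 210 202 202 216 230 233 232 233 231 230 230 224 213 209 197 181 177
  177 177 177 176 177 131]
 [222 226 214 203 201 211 221 214 206 199 177 179 178 178 177 178 176 177
  173 174 169 170 168 115]
 [213 219 204 199 202 203 193 182 176 177 177 178 175 174 169 167 172 164
  130 117  98  78  74  75]
 [185 190 186 181 201 201 190 177 175 176 177 180 168 136 106  86 150 130
   84  68  69  73  78  93]]
hole tri [ 0.45939646 -0.34555346  0.11491297] 0.0006716150357791898 onz [ 0.45939113 -0.34438805  0.119     ]
rect ((497.4487609863281, -388.7574462890625), (86.4759521484375, 164.1062469482422), 40.437068939208984)
handle corners [array([ 0.46477341, -0.31101097]), array([ 0.42241314, -0.34720373])]
red (array([0.45620723, 0.11996   , 0.13905512]), np.float64(0.001609691836855232)) [0.4567026  0.11975768 0.1425    ]
[(array([193.5       , 207.35714286]), array([192, 203,   5,  10,  14]))]
green (array([0.47051387, 0.26042259, 0.14008007]), np.float64(0.001568320263592683)) [0.46954786 0.25953694 0.1425    ]
bar [0.10958466 0.9939775  0.46393484 0.179955  ] 83.70862 45
```

Measured points agree with the text: hole (0.459,-0.345, z≈0.117), grip (0.4565,0.120, z≈0.140), board +x at -49.6°, hook x at -6.3°. Moving over the grip.

>>> arm_command([
  [[50,0.3,0.7,0.12,-0.66],[50,0.3,0.7,0.12,-0.66],[50,0.3,0.7,0.12,-0.66],[50,0.3,0.7,0.12,-0.66],[50,0.3,0.7,0.12,-0.66],[50,0.3,0.7,0.12,-0.66],[50,0.3,0.7,0.12,-0.66],[50,0.3,0.7,0.12,-0.66],[50,0.3,0.7,0.12,-0.66],[50,0.3,0.7,0.12,-0.66]],
], newtons=40)

```text
t: 1.35
eef_pos: [0.454, -0.1955, 0.3033]
tool_rot: [0.0, 0.998, -0.056, -0.0]
contact_force: [0.5, -0.3, 0.2]
gripper_width: 0.587
grasp_force: 0.0
```

>>> arm_command([
  [[50,0,0.7,0,0],[50,0,0.7,0,0],[50,0,0.7,0,0],[50,0,0.7,0,0],[50,0,0.7,0,0],[50,0,0.7,0,0],[50,0,0.7,0,0],[50,0,0.3,0,0],[50,0,0,0,0],[50,0,0,0,0]],
])

```text
t: 2.6
eef_pos: [0.4538, 0.1138, 0.303]
tool_rot: [0.0, 0.998, -0.056, -0.0]
contact_force: [-0.1, 0.1, -1.2]
gripper_width: 0.589
grasp_force: 0.0
```

>>> arm_command([
  [[50,0.05,0.1,-0.5,0],[50,0,0,-0.5,0],[50,0,0,-0.5,0],[50,0,0,-0.5,0],[50,0,0,-0.4,0],[50,0,0,-0.3,0],[50,0,0,-0.18,0],[50,0,0,0,0],[50,0,0,0,0],[50,0,0,0,0]],
])

```text
t: 3.85
eef_pos: [0.4574, 0.1211, 0.1312]
tool_rot: [-0.0, 0.998, -0.055, 0.001]
contact_force: [-0.7, 0.7, 0.4]
gripper_width: 0.585
grasp_force: 0.0
```

Run:
```python
from h import *
from station import get_obs
o=get_obs();print(o['eef_pos'],o['contact_force'])
T=cams.read_camera('top');S=cams.read_camera('side')
a=cv2.resize(T[180:230,220:290],(560,400),interpolation=cv2.INTER_CUBIC);b=cv2.resize(S[200:330,260:338],(240,400),interpolation=cv2.INTER_CUBIC)
cv2.imwrite('pics/pre.png',np.hstack([a,b])[:,:,::-1])
```

```text
[0.45741014 0.12113521 0.13121724] [-0.71244407  0.66917026  0.37909506]
```

View pics/pre.png

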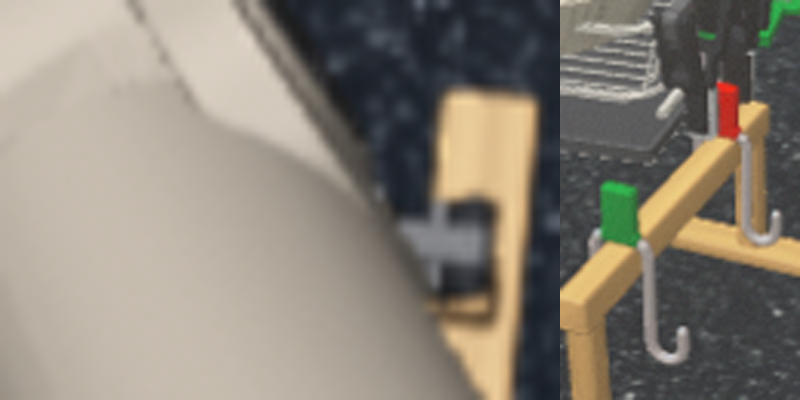

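The side crop shows the red grip between the fingers, with both stems and their loops on the robot's side of the bar, so hook +x is away from the robot. Closing and lifting.

>>> arm_command([
  [[0,0,0,0,0],[0,0,0,0,0],[0,0,0,0,0],[0,0,0,0,0],[0,0,0,0,0],[0,0,0,0,0],[0,0,0,0,0],[0,0,0,0,0],[0,0,0,0,0],[0,0,0,0,0]],
], newtons=60)

```text
t: 5.2
eef_pos: [0.4569, 0.1211, 0.1305]
tool_rot: [-0.0, 0.998, -0.055, 0.0]
contact_force: [-1.1, -0.8, 3.3]
gripper_width: 0.101
grasp_force: 61.2
```

>>> arm_command([
  [[0,0,0,0.1,0],[0,0,0,0.2,0],[0,0,0,0.3,0],[0,0,0,0.3,0],[0,0,0,0.3,0],[0,0,0,0.3,0],[0,0,0,0.3,0],[0,0,0,0.3,0],[0,0,0,0.2,0],[0,0,0,0,0]],
])

```text
t: 6.45
eef_pos: [0.4573, 0.1212, 0.2695]
tool_rot: [-0.0, 0.998, -0.055, 0.001]
contact_force: [0.1, -0.1, -0.6]
gripper_width: 0.108
grasp_force: 60.9
```

>>> arm_command([
  [[0,0,-0.4,0,-0.6],[0,0,-0.6,0,-0.7],[0,0,-0.6,0,-0.7],[0,0,-0.6,0,-0.7],[0,0,-0.6,0,-0.7],[0,0,-0.6,0,-0.7],[0,0,-0.6,0,-0.7],[0,0,-0.6,0,-0.7],[0,0,-0.6,0,-0.7],[0,0,-0.6,0,-0.7]],
])

```text
t: 7.7
eef_pos: [0.4557, -0.2293, 0.2678]
tool_rot: [0.0, 0.945, -0.327, -0.001]
contact_force: [-0.1, 0.3, -0.3]
gripper_width: 0.103
grasp_force: 60.8
```

>>> arm_command([
  [[0,-0.04,-0.5,0,-0.7],[0,-0.04,-0.4,0,-0.7],[0,-0.04,-0.4,0,-0.7],[0,-0.04,-0.3,0,-0.45],[0,0,-0.1,0,0],[0,0,0,-0.2,0],[0,0,0,-0.2,0],[0,0,0,-0.2,0],[0,0,0,0,0],[0,0,0,0,0]],
])

```text
t: 8.95
eef_pos: [0.4475, -0.3289, 0.2326]
tool_rot: [0.0, 0.908, -0.42, 0.0]
contact_force: [-0.4, -0.2, -0.9]
gripper_width: 0.107
grasp_force: 60.8
```

Run:
```python
from h import *
from station import get_obs
o=get_obs();print(o['eef_pos'],np.degrees(2*np.arctan2(o['tool_rot'][2],o['tool_rot'][1])))
T=cams.read_camera('top');S=cams.read_camera('side');np.save('pics/s2.npy',S)
h=np.array([.4594,-.345,.117]);print('hole side',proj('side',h))
c=o['eef_pos'];a=np.radians(-49.6);G=np.r_[c[:2],c[2]+.0117]
tip=G+[.018*np.cos(a),.018*np.sin(a),-.0645];print('pred grip,tip side',proj('side',G),proj('side',tip))
a=cv2.resize(T[150:230,430:520],(450,400),interpolation=cv2.INTER_CUBIC);b=cv2.resize(S[110:190,325:395],(350,400),interpolation=cv2.INTER_CUBIC)
cv2.imwrite('pics/over.png',np.hstack([a,b])[:,:,::-1])
```

```text
[ 0.44750147 -0.32886878  0.23262751] -49.61365571162934
hole side [362.5524012  171.19535338]
pred grip,tip side [365.93059713 131.05645268] [362.72724413 151.16865963]
```

View pics/over.png

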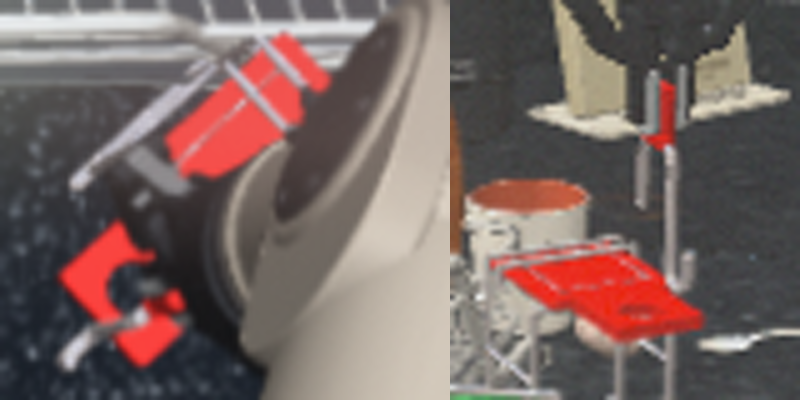

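The side crop puts the free-leg tip at about (363.4,151.4), within a pixel of the prediction and in line with the hole; the stem passes outside the handle end. Lowering.

>>> arm_command([
  [[0,0,-0.04,-0.1,0],[0,0,0,-0.2,0],[0,0,0,-0.2,0],[0,0,0,-0.2,0],[0,0,0,-0.2,0],[0,0,0,-0.2,0],[0,0,0,-0.2,0],[0,0,0,-0.2,0],[0,0,0,-0.1,0],[0,0,0,0,0]],
])

```text
t: 10.3
eef_pos: [0.4471, -0.3312, 0.136]
tool_rot: [-0.0, 0.908, -0.42, -0.0]
contact_force: [-0.1, -0.5, -1.7]
gripper_width: 0.105
grasp_force: 60.8
```

Run:
```python
from h import *
S=cams.read_camera('side')
cv2.imwrite('pics/down.png',cv2.resize(S[120:210,325:395],(467,600),interpolation=cv2.INTER_CUBIC)[:,:,::-1])
```

```text
(no output)
```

View pics/down.png

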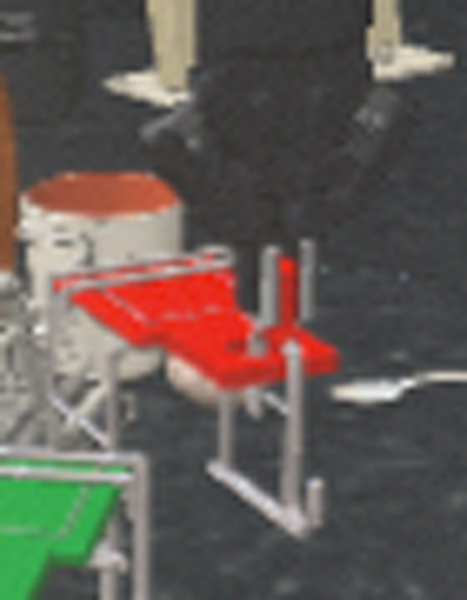

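The leg goes through the hole (its tip shows under the handle at crop (255,400)) and the stem is outside the end. Seating it and releasing.

>>> arm_command([
  [[0,0,0,-0.04,0],[0,0,0,-0.04,0],[0,0,0,-0.02,0],[0,0,0,0,0],[12,0,0,0,0],[14,0,0,0,0],[18,0,0,0,0],[24,0,0,0,0],[30,0,0,0,0],[30,0,0,0,0]],
])

```text
t: 11.6
eef_pos: [0.4473, -0.3313, 0.1305]
tool_rot: [0.0, 0.908, -0.42, 0.0]
contact_force: [-0.2, -0.2, -0.0]
gripper_width: 0.351
grasp_force: 0.0
```

>>> arm_command([
  [[36,0,0,0,0],[36,0,0,0.1,0],[36,0,0,0.2,0],[36,0,0,0.3,0],[36,0,0,0.4,0],[36,0,0,0.4,0],[36,0,0,0.4,0],[36,0,0,0.3,0],[36,0,0,0,0],[36,0,0,0,0]],
])

```text
t: 12.85
eef_pos: [0.447, -0.3311, 0.2562]
tool_rot: [-0.0, 0.908, -0.42, -0.0]
contact_force: [0.8, -0.8, -1.2]
gripper_width: 0.42
grasp_force: 0.0
```

Run:
```python
from h import *
S=cams.read_camera('side');T=cams.read_camera('top')
print(blobs(mask(S,'green'),(265,250,295,290)))
a=cv2.resize(T[150:230,430:520],(450,400),interpolation=cv2.INTER_CUBIC);b=cv2.resize(S[125:205,325:395],(350,400),interpolation=cv2.INTER_CUBIC)
cv2.imwrite('pics/rel.png',np.hstack([a,b])[:,:,::-1])
```

```text
[(array([278.72961373, 268.42060086]), array([273, 258,  13,  22, 233]))]
```

View pics/rel.png

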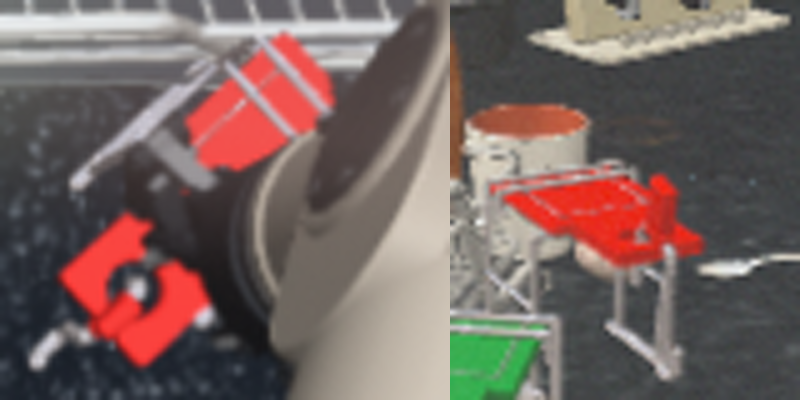

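The red hook hangs in the hole, grip upright at the handle end, gripper clear above, and the green hook has not moved. One settling pause to check it is at rest, then hand in.

>>> arm_command([
  [[36,0,0,0.1,0],[36,0,0,0,0],[36,0,0,0,0],[36,0,0,0,0],[36,0,0,0,0],[36,0,0,0,0],[36,0,0,0,0],[36,0,0,0,0],[36,0,0,0,0],[36,0,0,0,0]],
])

```text
t: 14.2
eef_pos: [0.4473, -0.3313, 0.2625]
tool_rot: [0.0, 0.908, -0.42, 0.0]
contact_force: [-0.0, 0.5, 0.1]
gripper_width: 0.423
grasp_force: 0.0
```

Run:
```python
from h import *
from station import job
A=cams.read_camera('side')[155:215,345:390].astype(int)
for _ in range(4): B=cams.read_camera('side')[155:215,345:390].astype(int)
d=np.abs(A-B).max(2);print((d>40).sum())
if (d>40).sum()<8: print(job.hand_in())
```

```text
0
the job is handed in; nothing more can be done
None
```

The red-gripped hook hangs released and at rest through the hole at the end of the red board's handle, the green hook has not moved from its bar, and the job was handed in at about 14 s; no verdict came back.

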